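# Clamp a pump head in its holding fixture

### The arm

A 6-joint arm with a two-finger parallel gripper is mounted at the origin on the work surface. World frame = base frame: x ahead of the robot, y to its left, z up, the work surface at z = 0. Lengths are in mm, angles in rad, forces in N, time in s.
With the tool pointing down it reaches from about 400 to 925 mm from the base axis. Payload 3.4 kg.
Tool frame: the origin (TCP) lies at the very end of the fingers, on their centre line; the grasp point (between the pads) lies 19 mm behind it; z points along the fingers, y is the direction in which the jaws open and shut (so a half turn about z gives the same grasp; the last joint's range is limited). The gripper opens to 85 mm and grips with 20 to 120 N. Pads are 22 mm wide; open, the fingers measure 114 mm over their backs; the gripper's body (76 mm by 85 mm) begins 54 mm behind the grasp point. The pads swing forward as they close: fully open they stand 13 mm farther back than shut.
Start: joints at [1.091, 0.307, 1.506, -0, 1.328, -0.073], TCP at [227.535, 528.071, 204.905] pointing down, gripper open.
Joint ranges: [-3.12, 3.12], [-1.05, 2.28], [0.14, 2.33], [-1.42, 4.57], [0.1, 2.73], [-2.68, 2.68]. Speed limits (rad/s): [2.57, 2.57, 3.14, 3.14, 3.14, 3.14].

### API

Orientations are given as a rotation vector (axis times angle).
In Python, from station import state, camera, job_done gives the robot as it stands. The module is installed in compiled form; this text tells all that it offers.
- The arm moves only by the tool send_rows, never from a script. Its argument "rows" is a list of rows, each a list of 4 numbers: the shift along the tool's x, y, z in mm, then the turn about the tool's z in degrees. In form: [[tx, ty, tz, twist], ...]. A call has 1 to 20 rows; each row is the pose to reach, as a shift and turn from the pose commanded when the call began, along the tool's axes at that moment; what a row does not reach only later rows make up. A row lasts 1/8 s, in which the tool goes at most 62.5 mm and 10.7 degrees, less where a joint would pass 70% of its speed; a pose out of reach is approached as far as the arm can. A call with a gripper value outside its range is refused whole. "hand" is the opening, from 0 (shut) to 1 (fully open), set as the call begins (left out, the last holds). The fingers move at their own pace and stop on an object; "squeeze" is the grip in N (left out, the last holds). Time passes only in rows, so rows that repeat a pose let the fingers close. It gives the time, the measured TCP pose, the force and the opening at its end, in the units of the state.
- state(): the state, without advancing time (a new reading comes with each control period).
- camera(name): name is "scene" or "top"; returns a dict with "img" (420x560x3 uint8, blue, green, red), "K" (3x3 intrinsics, pixels), "R" (3x3) and "t" (3): a world point X has camera coordinates R X + t. Camera axes: x right, y down, z forward; pixel columns grow to the right and rows downward; lengths in mm; the calibration is good to about 2 mm. A picture is of the moment at which its call begins. There is no depth.
- job_done(): hands the job in, once; it reports no verdict.
The state is a dict: "clock": time; "joint_pos": joint angles; "dq": joint speeds; "joint_torque": joint torques, N m; "eef_pos": TCP position; "tcp_rot": TCP orientation; "contact_force": force on the tool from outside, world axes, zero at the start; "moment": the same for the moment, N m; "opening": finger opening in mm.
Only numpy, scipy, OpenCV 4.12 (cv2) and the standard library are available. Lean on these libraries where they do the work, as an engineer would, in place of code of your own. Each camera call takes 0.05 s, during which the arm holds its last target.

### The job

Get the grey finned pump head clamped for service: push it along its nest with a fingertip until it stands against the end stop, then run the yellow wing nut down, clockwise from above, with repeated fingertip strokes against its wings until it is tight to its stop and the steel strap bears on the head. Only push from outside: do not grip the head, its silencer or the nut between the fingers, do not lift or tip the head, and leave the other things on the bench where they are.

Things in the scene. Friction and masses are not known exactly. Their poses are not given: they have to be found in the camera images.
- fixture: fixture screwed to the bench: dark steel plate 230 x 190 x 15 mm; origin: centre of its underside on the bench, x along the nest towards the end stop. Aluminium rails (10 mm wide, tops 27 mm above the bench, x -95 to +95 mm) centred at y -69.5 and +31.5 mm leave a 91 mm wide nest centred on y = -19 mm. Clamp stud (12 mm thick, top 92 mm above the bench) at x +45, y +45 mm
- stop_face (a point): centre of the aluminium end stop's face that closes the nest: x +80, y -19 mm in the fixture's frame, 29 mm above the bench (stop's top 39 mm), axes as the fixture's
- strap: steel clamp strap under the nut, 10 mm thick; origin on the stud's axis at its top face, axes as the fixture's; 30 mm wide (22 at the toe), from 48 mm in -y (the toe, over the head) to 45 mm in +y. Its top is 52 to 57 mm above the bench. It goes down with the nut, 1.5 mm or more clear of the head at the start
- head: grey finned aluminium pump head, 100 (x) x 88 (y) x 28 mm high, about 0.5 kg, loose between the rails (3 mm play) on the base plate, 15 mm above the bench; origin: centre of its underside, axes as the fixture's. Starts 25 to 55 mm short of the stop; home, its origin is at x +30 mm in the fixture's frame. Flat -x end, free to push. A hose tail 18 mm wide, 34 mm tall stands on top at x -18, y -26 mm
- head_silencer (a point): centre of the top of the bright silencer on the head: 28 mm diameter, 36 mm tall, at x -18, y +26, z 64 mm in the head's frame. With the head home its side stands only 36 mm from the stud's axis, towards x -33, y -38 mm from the stud in the fixture's frame: a finger cannot pass all round the nut there
- nut_mid (a point): on the axis of the yellow wing nut at mid height of its wings, 20 mm above its underside; x along the two wings, z up, turns with the nut. Wings reach 33 mm from the axis, 6 mm thick, from 12 mm below to 12 mm above this point; hub 23 mm wide at the foot, its top 4 mm below this point. About 80 mm above the bench at the start, 76 mm when tight
- wing_nut (a joint): turn of the nut in rad, growing clockwise seen from above (down, tighter), 3 mm lower a turn; 0 fully up, 10.5 its firm stop, where it is tight. Starts at 0.5 to 4. It turns lightly (0.06 N m) and stays where it is left; in the last 2.5 rad the strap presses on the head through a spring washer
- spare_silencer: bystander: bright aluminium silencer, 36 mm diameter, 55 mm tall, standing; origin under its centre
- hose_fitting: bystander: brass fitting, 24 mm diameter, 38 mm tall, standing; origin under its centre
- wrench: bystander: steel wrench 160 mm long, lying along its x
- screwdriver: bystander: blue-handled screwdriver 200 mm long, lying along its x
- grease_jar: bystander: white jar with black cap, 68 mm diameter, 70 mm tall, standing; origin under its centre
- valve_disc: bystander: steel valve plate, 68 mm diameter, 9 mm high, lying; origin under its centre
There are look-alikes about, which are no part of the job. Leave any orange or purple look-alike of the head alone.

How it is judged (in metres and radians):
On the way, in this order (a step that is already met when the one before it is completed fails the run):
1. the pump head stands against the end stop (within 2.5 mm), flat in its nest (x of head in the frame of fixture above 0.0275 m and z of head in the frame of fixture below 0.018 m and angle between head's own z axis and vertical below 0.06 rad), for 0.2 s.
2. the wing nut is run down to its stop and the strap bears on the head (value of joint wing_nut above 10.2 rad and contact force between strap and head above 5 N), for 0.2 s.
At the end, for the whole second after the job is handed in: the head lies flat against the end stop (within 2.5 mm), the wing nut is within 0.3 rad of its stop (joint above 10.2), the strap presses on the head with more than 5 N, and head and nut are at rest (all of step 1 and all of step 2 and linear speed of head below 0.01 m/s and velocity of joint wing_nut between -0.1 and 0.1 rad/s); the robot touches nothing.
It fails at once if the pump head is lifted more than 6 mm or tipped (z of head in the frame of fixture above 0.021 m or angle between head's own z axis and vertical above 0.12 rad).
It fails at once if the fingers take the nut or one of its wings between them instead of pushing it from outside (x of the grasp point in the frame of nut_mid between -0.036 and 0.036 m and y of the grasp point in the frame of nut_mid between -0.006 and 0.006 m and z of the grasp point in the frame of nut_mid below 0.026 m and contact force between the fingers and wing_nut above 1 N).
It fails at once if the fingers take the head or its silencer between them (contact force between the fingers and head above 1 N and ((x of the grasp point in the frame of head between -0.045 and 0.045 m and y of the grasp point in the frame of head between -0.038 and 0.038 m and z of the grasp point in the frame of head below 0.042 m) or (horizontal distance between the grasp point and head_silencer below 0.012 m and z of the grasp point in the frame of head below 0.075 m))).
It fails at once if a bystander is moved more than 20 mm (distance of any of spare_silencer, hose_fitting, wrench, screwdriver, grease_jar, valve_disc from where it was at the start of the episode above 0.02 m).
It also fails if it takes over 67 s, if anything falls off the work surface, if the arm or the gripper's body presses on something with over 40 N, if the wrist force passes 120 N, or if a joint passes its speed limit or range.

## Working session

There is one attempt and no reset: what is moved stays moved. The work goes in short steps, Python scripts to look and compute and a tool call to move; the robot and the scene stay as the last step left them, time stands still between calls to the robot, and variables do not carry over. Pictures are saved under pics/ and viewed, and the job is handed in when it is done.

Besides the shell and the picture viewer there is one more tool, called after "Call:" as name(argument=value, ...) on one line, values as JSON. send_rows: Moves the arm, as the interface text tells. Its arguments: {"type":"object","properties":{"rows":{"type":"array","items":{"type":"array","items":{"type":"number"}}},"hand":{"type":"number"},"squeeze":{"type":"number"}},"required":["rows"]}

```bash
mkdir -p pics; ls
cat > h.py <<'E'
import numpy as np, cv2
from station import state, camera, job_done
def snap(n):
    c=camera(n); return c
def proj(c,X):
    X=np.atleast_2d(X); p=(c["R"]@X.T).T+np.array(c["t"]).ravel(); q=(c["K"]@p.T).T; return q[:,:2]/q[:,2:]
def ray(c,u,v,z):
    d=c["R"].T@np.linalg.inv(c["K"])@np.array([u,v,1.]); o=-c["R"].T@np.array(c["t"]).ravel()
    return o+d*(z-o[2])/d[2]
E
python3 - <<'E'
from h import *
for n in("scene","top"):
    c=snap(n); cv2.imwrite(f"pics/{n}0.png",c["img"]); print(n,c["K"],-c["R"].T@np.array(c["t"]).ravel(),c["R"])
print(state())
E
```

```text
pics
scene [[501.13047832   0.         272.51181397]
 [  0.         501.13047832 210.98724257]
 [  0.           0.           1.        ]] [1426.94703085  301.64754923  979.44644545] [[-0.3468691   0.93764924  0.02226492]
 [ 0.63150648  0.25103609 -0.73360783]
 [-0.69345612 -0.24040544 -0.67920824]]
top [[461.85633336   0.         273.83917008]
 [  0.         461.85633336 205.51821417]
 [  0.           0.           1.        ]] [ 266.42856093  -15.66934897 1461.36256561] [[-0.01970701 -0.99979417  0.00482145]
 [-0.98231678  0.01846402 -0.18631376]
 [ 0.18618639 -0.00840788 -0.98247847]]
{'clock': 0.1, 'joint_pos': array([ 1.09048389e+00,  3.07500520e-01,  1.50754659e+00,  2.35540624e-05,
        1.32841893e+00, -7.34746215e-02]), 'dq': array([-0.00050916, -0.00231128, -0.00330697,  0.00028063, -0.00145057,
        0.00143337]), 'joint_torque': array([ 1.91757448e-03, -4.58524096e+01, -2.52607405e+01,  6.64553272e-05,
        5.45956354e-03,  4.46452662e-07]), 'eef_pos': array([227.21562168, 527.45825548, 204.07043078]), 'tcp_rot': array([-6.34561731e-01, -3.07629195e+00,  2.82032881e-03]), 'contact_force': array([0.75615663, 0.69223494, 0.62698969]), 'moment': array([-0.01929096,  0.03680819, -0.02463549]), 'opening': 85.21500024847097}
```

```bash
sleep 1
```

```text
(no output)
```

View pics/scene0.png

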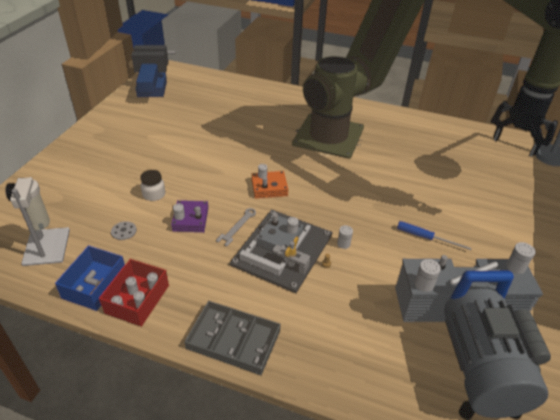

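View pics/top0.png

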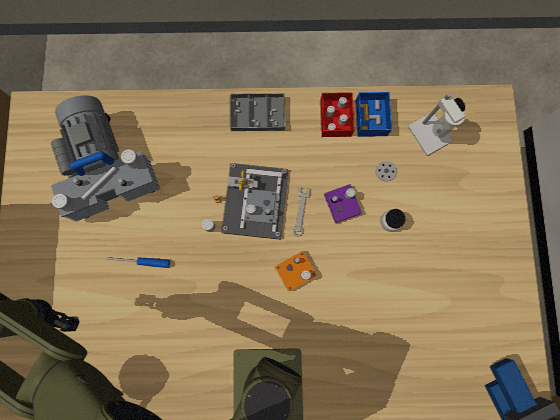

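Run:
```python
import cv2
a=cv2.imread("pics/top0.png")[150:250,190:320]; cv2.imwrite("pics/topc.png",cv2.resize(a,None,fx=6,fy=6,interpolation=cv2.INTER_CUBIC))
a=cv2.imread("pics/scene0.png")[200:295,220:345]; cv2.imwrite("pics/scenec.png",cv2.resize(a,None,fx=6,fy=6,interpolation=cv2.INTER_CUBIC))
```

```text
(no output)
```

View pics/topc.png

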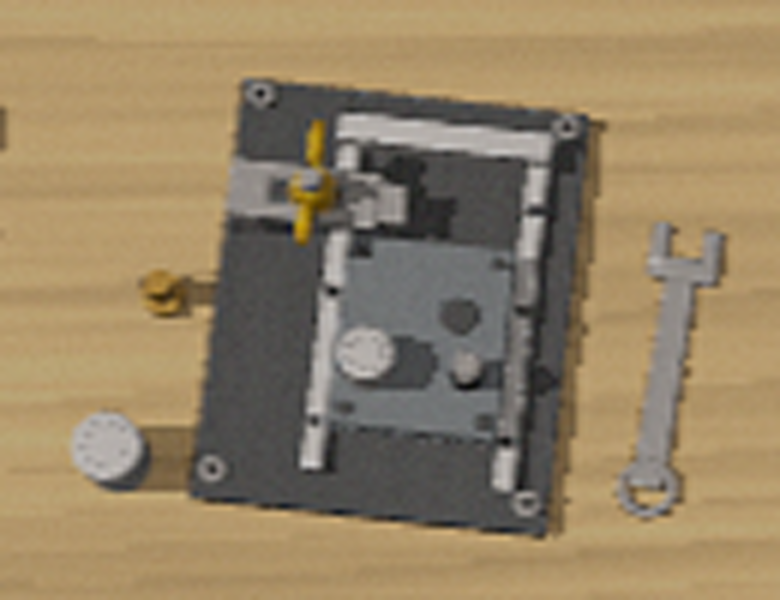

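View pics/scenec.png

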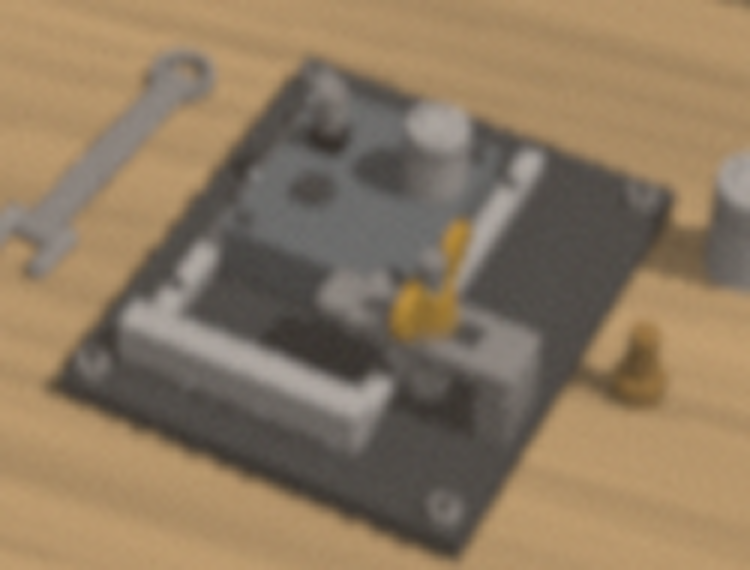

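```bash
cat > fit.py <<'E'
from h import *
from scipy.optimize import least_squares
T=snap("top");S=snap("scene")
def tp(a): return np.array(a)/6+[190,150]-0.42
def sp(a): return np.array(a)/6+[220,200]-0.42
C=np.array([[115,95,15],[115,-95,15],[-115,-95,15],[-115,95,15.]])
tc=tp([(240,80),(588,118),(548,537),(192,495)])
sc=sp([(460,555),(55,383),(312,58),(672,192)])
def W(p,L):
    c,s=np.cos(p[2]),np.sin(p[2]); L=np.atleast_2d(L)
    return np.c_[p[0]+c*L[:,0]-s*L[:,1],p[1]+s*L[:,0]+c*L[:,1],L[:,2]]
def r(p,w=(1,1)): return np.r_[w[0]*(proj(T,W(p,C))-tc).ravel(),w[1]*(proj(S,W(p,C))-sc).ravel()]
for w in((1,1),(1,0),(0,1)):
    o=least_squares(r,[550,50,0],x_scale=[100,100,.1],args=(w,)); print(o.x,np.degrees(o.x[2])); 
    if w==(1,1): f=o.x; print(o.fun.reshape(-1,2).round(2).tolist())
def inv(q):
    c,s=np.cos(f[2]),np.sin(f[2]); d=np.array(q)-[f[0],f[1],0]; return np.array([c*d[0]+s*d[1],-s*d[0]+c*d[1],d[2]])
if __name__=="__main__":
    for n,a,z in(("sil",(366,352),79),("hose",(468,368),77),("nuttip+",(317,128),92),("nuttip-",(302,240),92),("stud top",(311,180),92),("head -x edge left",(330,428),43),("head -x right",(500,440),43),("head +x L",(350,245),43),("+xR",(515,260),43),("fit",(158,290),38),("spare",(105,445),55)):
        u=tp(a); q=ray(T,u[0],u[1],z); print("T",n,q.round(1),inv(q).round(1))
    for n,a,z in(("sil",(440,128),79),("hose",(328,80),77),("tip -",(458,225),92),("tip+ ",(410,285),92),("spare",(750,172),55),("fit",(645,330),38)):
        u=sp(a); q=ray(S,u[0],u[1],z); print("S",n,q.round(1),inv(q).round(1))
E
python3 fit.py
```

```text
[ 5.61134539e+02  3.23711408e+01 -1.23264264e-01] -7.062522090834667
[[0.05, -0.93], [0.33, -1.33], [-0.15, -0.82], [-0.79, -0.06], [0.16, -1.52], [0.21, -1.09], [-0.87, -0.51], [0.97, -0.15]]
[ 5.58601092e+02  3.19415981e+01 -1.22720999e-01] -7.031395308914573
[ 5.64049974e+02  3.30519835e+01 -1.23818612e-01] -7.094283890329242
T sil [521.3  43.4  79. ] [-40.9   6.1  79. ]
T hose [512.4  -8.1  77. ] [-43.4 -46.2  77. ]
T nuttip+ [635.5  66.6  92. ] [69.6 43.2 92. ]
T nuttip- [577.1  74.6  92. ] [10.7 43.9 92. ]
T stud top [608.3  69.9  92. ] [42.2 43.  92. ]
T head -x edge left [488.3  64.   43. ] [-76.2  22.4  43. ]
T head -x right [480.3 -23.9  43. ] [-73.3 -65.7  43. ]
T head +x L [585.1  52.7  43. ] [21.3 23.2 43. ]
T +xR [575.4 -33.5  43. ] [ 22.3 -63.7  43. ]
T fit [563.9 153.8  38. ] [-12.2 120.8  38. ]
T spare [479.8 178.6  55. ] [-98.7 135.1  55. ]
S sil [523.6  45.3  79. ] [-38.8   8.2  79. ]
S hose [510.9 -10.9  77. ] [-44.5 -49.1  77. ]
S tip - [588.5  74.3  92. ] [22.1 44.9 92. ]
S tip+  [627.7  66.8  92. ] [61.9 42.4 92. ]
S spare [475.7 173.9  55. ] [-102.2  129.9   55. ]
S fit [567.2 153.6  38. ] [ -8.8 121.1  38. ]
```

```bash
cat > go.py <<'E'
from h import *
from scipy.spatial.transform import Rotation as Ro
F=np.array([561.1,32.4,-0.1233])
def fw(x,y):
    c,s=np.cos(F[2]),np.sin(F[2]); return F[:2]+[c*x-s*y,s*x+c*y]
def cur():
    s=state(); R=Ro.from_rotvec(s["tcp_rot"]).as_matrix(); return s["eef_pos"],R,s
def rel(wx,wy,wz,yang):   # tool shift + twist to reach
    p,R,s=cur(); d=R.T@(np.array([wx,wy,wz])-p)
    a=np.degrees(np.arctan2(R[1,1],R[0,1])); return d.round(1), round((a-yang+180)%360-180,1), (round((a-yang)%180,1))
E
python3 - <<'E'
from go import *
p,R,s=cur(); print(R.round(4)); print(fw(-105,-19), rel(*fw(-105,-19),204,90-7.06))
E
```

```text
[[-9.184e-01  3.957e-01 -6.000e-04]
 [ 3.957e-01  9.184e-01 -1.200e-03]
 [ 1.000e-04 -1.400e-03 -1.000e+00]]
[454.56037251  26.45796546] (array([-407. , -370.4,    0.8]), np.float64(-16.2), np.float64(163.8))
```

Call:
send_rows(rows=[[-34, -31, 0, -2], [-68, -62, 0, -4], [-102, -93, 0, -6], [-136, -124, 0, -8], [-170, -155, 0, -10], [-204, -186, 0, -12], [-238, -217, 0, -14], [-272, -248, 0, -16.2], [-306, -279, 0, -16.2], [-340, -310, 0, -16.2], [-374, -341, 0, -16.2], [-407, -370.4, 0, -16.2], [-407, -370.4, 0, -16.2], [-407, -370.4, 0, -16.2]], hand=0, squeeze=20)

```text
clock: 1.95
eef_pos: [454.1, 27.1, 204.6]
tcp_rot: [-0.196, -3.134, -0.001]
contact_force: [-1.0, 0.1, 0.3]
opening: 0.3
```

Run:
```python
from go import *
print(cur()); print(rel(*fw(-105,-19),60,82.94))
for n in("scene","top"):
    c=snap(n); cv2.imwrite(f"pics/{n}1.png",c["img"])
    print(proj(c,cur()[0]))
```

```text
(array([454.14482959,  27.08056292, 204.59542174]), array([[-9.92197816e-01,  1.24667417e-01, -1.23650500e-03],
       [ 1.24666693e-01,  9.92198467e-01,  6.46296493e-04],
       [ 1.30743048e-03,  4.87102979e-04, -9.99999027e-01]]), {'clock': 1.95, 'joint_pos': array([-3.38616107e-02,  1.38925469e-01,  1.73965444e+00,  6.33597467e-04,
        1.26427048e+00, -1.47985718e+00]), 'dq': array([ 2.52763704e-02, -5.87802169e-03,  6.94147916e-03,  1.24702458e-03,
       -1.27013767e-03,  3.34252320e-05]), 'joint_torque': array([-7.26724304e-01, -3.33841932e+01, -2.46222603e+01, -7.28359935e-02,
       -6.59947400e-02, -6.14834382e-03]), 'eef_pos': array([454.14482959,  27.08056292, 204.59542174]), 'tcp_rot': array([-1.96130093e-01, -3.13418739e+00, -8.91549671e-04]), 'contact_force': array([-0.97229446,  0.13117685,  0.32250199]), 'moment': array([-0.01478095,  0.01156416,  0.04314309]), 'opening': 0.27620742501369605})
(array([ -0.7,  -0.6, 144.6]), np.float64(-0.1), np.float64(179.9))
[[297.49994946 165.54563925]]
[[254.48141118 223.97284656]]
```

Run:
```python
import cv2, numpy as np
a=cv2.resize(cv2.imread("pics/scene1.png")[110:290,220:350],None,fx=3,fy=3,interpolation=cv2.INTER_CUBIC)
b=cv2.resize(cv2.imread("pics/top1.png")[140:320,190:320],None,fx=3,fy=3,interpolation=cv2.INTER_CUBIC)
cv2.imwrite("pics/m1.png",np.hstack([a,b]))
```

```text
(no output)
```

View pics/m1.png

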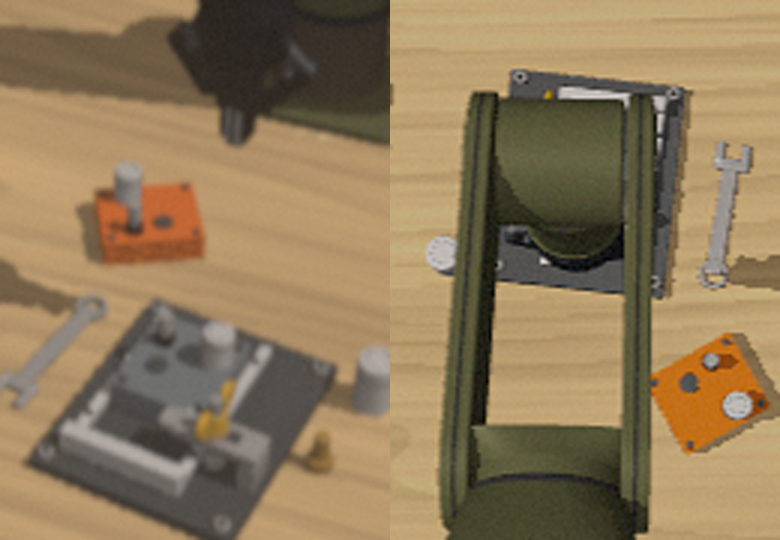

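Run:
```python
import cv2, numpy as np
a=cv2.imread("pics/scene1.png")
a=cv2.resize(a[115:185,260:340],None,fx=8,fy=8,interpolation=cv2.INTER_NEAREST)
for u,v in[(297.5,165.5)]: cv2.circle(a,(int((u-260+.5)*8),int((v-115+.5)*8)),4,(0,0,255),-1)
cv2.imwrite("pics/m2.png",a)
```

```text
(no output)
```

View pics/m2.png

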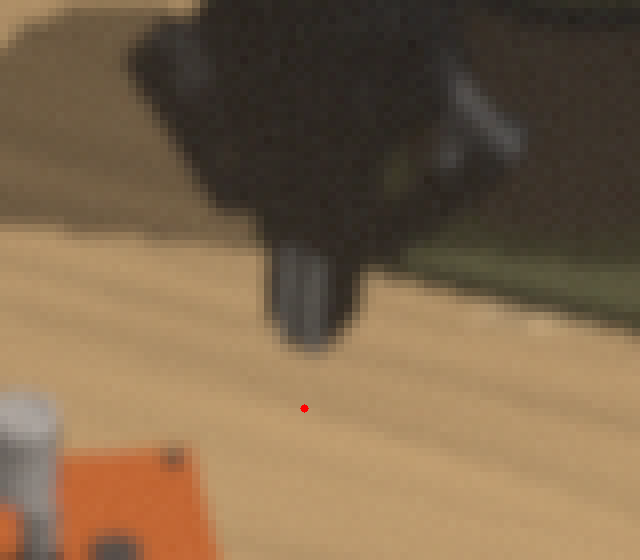

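Run:
```python
from go import *
p=np.array([227.5,527.8,204.5]); y=np.array([.3957,.9184,0])
for n,(x0,y0,w,h) in(("scene",(480,60,80,110)),("top",(0,280,110,80))):
    c=snap(n); a=cv2.imread(f"pics/{n}0.png")[y0:y0+h,x0:x0+w]
    k=6; a=cv2.resize(a,None,fx=k,fy=k,interpolation=cv2.INTER_CUBIC)
    for q,col in((p,(0,0,255)),(p+42*y,(0,255,0)),(p-42*y,(255,0,0)),(p+[0,0,13],(0,255,255))):
        u=proj(c,q)[0]; print(n,u); cv2.circle(a,(int((u[0]-x0+.5)*k),int((u[1]-y0+.5)*k)),4,col,-1)
    cv2.imwrite(f"pics/s{n}.png",a)
```

```text
scene [507.30829352 160.18046744]
scene [522.99026758 167.23870316]
scene [492.11879506 153.34388805]
scene [509.02132625 156.14326237]
top [ 66.64962758 312.17956776]
top [ 52.46388946 306.05573164]
top [ 80.89976933 318.33120626]
top [ 64.48699994 312.3808895 ]
```

View pics/sscene.png

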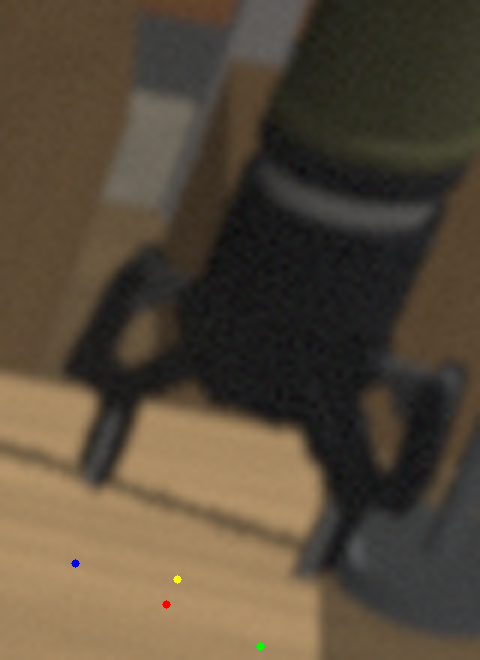

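View pics/stop.png

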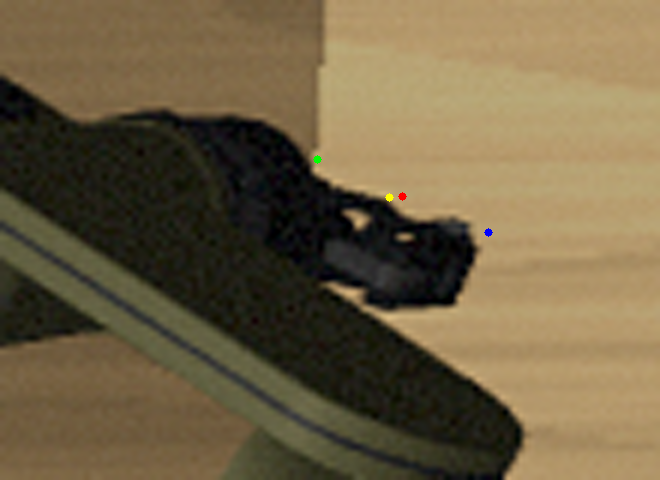

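Call:
send_rows(rows=[[0, 0, 40, 0], [0, 0, 80, 0], [0, 0, 120, 0], [0, 0, 155, 0], [0, 0, 165, 0], [0, 0, 165, 0], [0, 0, 165, 0]])

```text
clock: 3.02
eef_pos: [456.1, 27.0, 41.1]
tcp_rot: [0.194, 3.133, 0.0]
contact_force: [-0.7, 0.3, -1.0]
opening: 0.1
```

```bash
cat > v.py <<'E'
from go import *
import sys
def view(n,box,k,out,pts):
    c=snap(n); x0,y0,w,h=box; a=c["img"][y0:y0+h,x0:x0+w]; a=cv2.resize(a,None,fx=k,fy=k,interpolation=cv2.INTER_CUBIC)
    for q in pts:
        u=proj(c,q)[0]; cv2.circle(a,(int((u[0]-x0+.5)*k),int((u[1]-y0+.5)*k)),2,(0,0,255),-1)
    cv2.imwrite(out,a)
E
python3 - <<'E'
from v import *
p=cur()[0]; print(p, cur()[2]["contact_force"])
view("scene",(220,170,130,125),6,"pics/m3.png",[p])
E
```

```text
[456.06895068  27.03439704  41.13072551] [-0.68620437  0.28603512 -1.04407528]
```

View pics/m3.png

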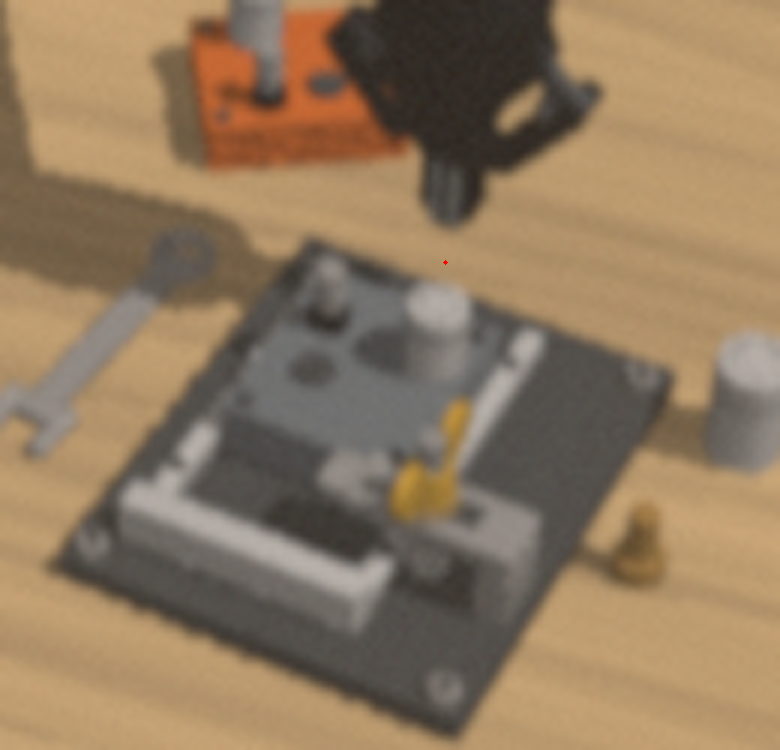

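Call:
send_rows(rows=[[0, 0, 8, 0], [0, 0, 16, 0], [0, 0, 19, 0], [0, 0, 21, 0], [0, 0, 21, 0]])

```text
clock: 3.7
eef_pos: [454.6, 26.8, 18.7]
tcp_rot: [-0.195, -3.135, 0.0]
contact_force: [0.0, 1.2, 1.2]
opening: -0.0
```

Call:
send_rows(rows=[[0, 0, 1.5, 0], [0, 0, 3, 0], [0, 0, 4.5, 0], [0, 0, 6, 0], [0, 0, 6, 0]])

```text
clock: 4.32
eef_pos: [454.6, 26.9, 12.8]
tcp_rot: [-0.195, -3.135, 0.0]
contact_force: [0.3, 0.6, -0.0]
opening: 0.1
```

Run:
```python
from v import *
p=cur()[0]; print(p, cur()[2]["contact_force"])
view("scene",(220,170,130,125),6,"pics/m4.png",[p])
```

```text
[454.6029765   26.87709318  12.75039263] [ 0.25733029  0.59550114 -0.02656296]
```

View pics/m4.png

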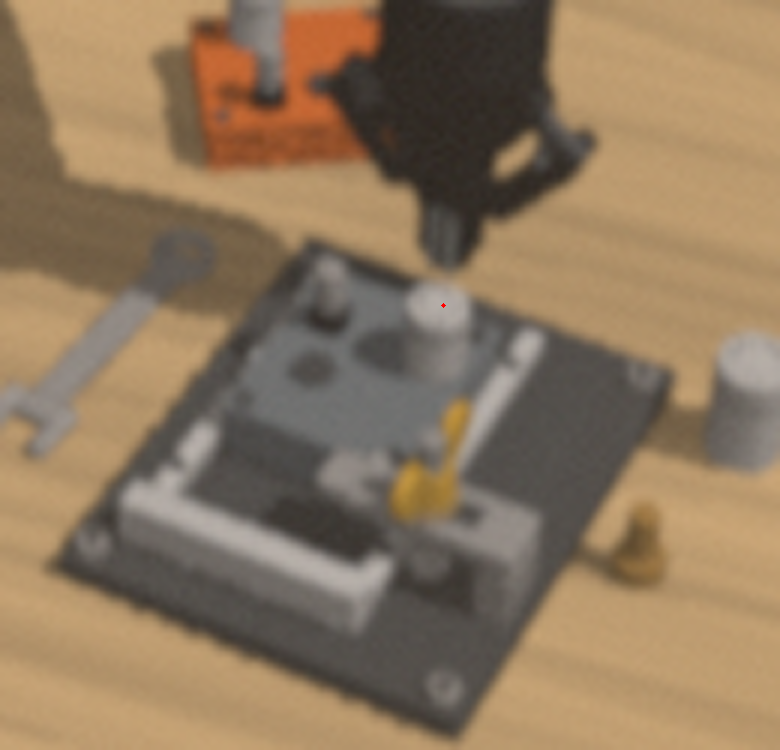

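Run:
```python
from v import *
T=snap("top");S=snap("scene")
def P(c): return c["K"]@np.c_[c["R"],np.array(c["t"]).ravel()]
for a,b in(((495.4,140.4),(77.1,318.7)),((495.4,140.4),(77.1,315))):
    X=cv2.triangulatePoints(P(S),P(T),np.array(a).reshape(2,1),np.array(b).reshape(2,1)); print((X[:3]/X[3]).ravel())
print("expect open tip", np.array([227.5,527.8,217.5])-42*np.array([.3957,.9184,0]))
print(P(T)@np.r_[0,0,0,1], proj(T,[[0,0,0]]), proj(S,[[0,0,0]]))
cv2.imwrite("pics/top2.png",T["img"])
a=cv2.resize(T["img"][140:320,180:330],None,fx=4,fy=3.3); cv2.imwrite("pics/m5.png",a)
```

```text
[211.91925119 483.96577399 244.88941137]
[221.35336981 482.40140401 250.52976937]
expect open tip [210.8806 489.2272 217.5   ]
[371481.89969753 531612.30280261   1386.02013307] [[268.02056538 383.55308853]] [[327.72753461 136.04179278]]
```

View pics/m5.png

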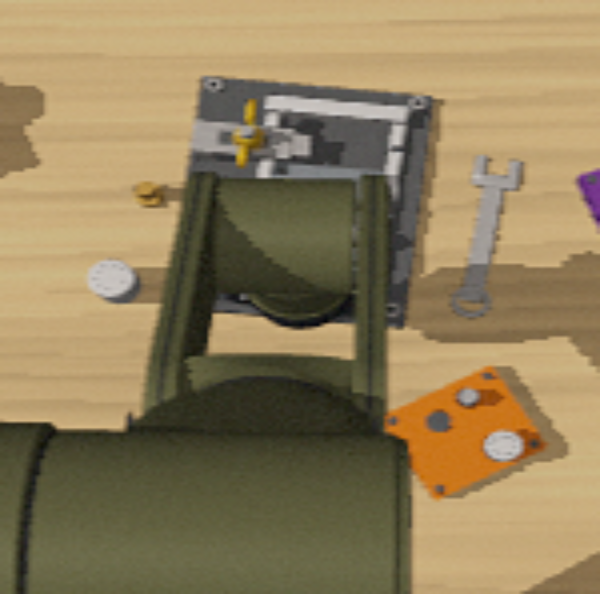

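Call:
send_rows(rows=[[-3, 0, 2, 0], [-6, 0, 4, 0], [-6, 0, 6, 0], [-6, 0, 8, 0], [-6, 0, 8, 0]])

```text
clock: 5.1
eef_pos: [460.3, 26.1, 4.7]
tcp_rot: [-0.195, -3.135, 0.0]
contact_force: [-0.1, 0.8, 0.2]
opening: 0.6
```

Call:
send_rows(rows=[[0, 0, 1, 0], [0, 0, 2, 0], [0, 0, 3, 0], [0, 0, 3, 0]])

```text
clock: 5.6
eef_pos: [460.6, 26.1, 1.8]
tcp_rot: [-0.195, -3.135, -0.0]
contact_force: [0.3, 0.2, -0.7]
opening: 0.1
```

Call:
send_rows(rows=[[0, 0, 1, 0], [0, 0, 2, 0], [0, 0, 3, 0], [0, 0, 3, 0]])

```text
clock: 6.1
eef_pos: [460.6, 26.1, -1.2]
tcp_rot: [-0.195, -3.135, 0.0]
contact_force: [-0.4, -0.2, -0.3]
opening: 0.1
```

Call:
send_rows(rows=[[0, 0, 1, 0], [0, 0, 2, 0], [0, 0, 2, 0]])

```text
clock: 6.48
eef_pos: [460.6, 26.1, -3.2]
tcp_rot: [-0.195, -3.135, -0.0]
contact_force: [0.2, 0.0, -0.4]
opening: -0.0
```

Call:
send_rows(rows=[[0, 0, 1, 0], [0, 0, 2, 0], [0, 0, 2, 0]])

```text
clock: 6.85
eef_pos: [460.6, 26.1, -5.2]
tcp_rot: [-0.195, -3.135, 0.0]
contact_force: [0.2, 0.0, 0.5]
opening: 0.2
```

Run:
```python
from v import *
p=cur()[0]; print(p, cur()[2]["contact_force"], cur()[2]["joint_pos"])
view("scene",(220,170,130,125),6,"pics/m6.png",[p,p+[0,0,20]])
```

```text
[460.64045718  26.11017311  -5.18658008] [0.15871579 0.00453876 0.49599849] [-3.49439571e-02  4.31704209e-01  1.99914192e+00 -4.79524277e-05
  7.10974849e-01 -1.48169027e+00]
```

View pics/m6.png

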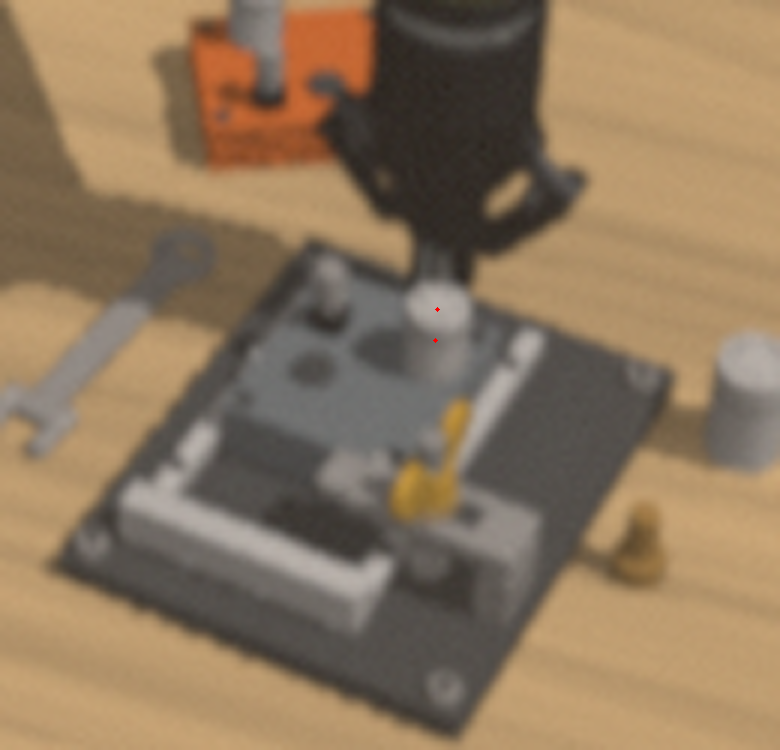

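Call:
send_rows(rows=[[0, 0, 1, 0], [0, 0, 2, 0], [0, 0, 2, 0]])

```text
clock: 7.28
eef_pos: [460.6, 26.1, -7.2]
tcp_rot: [-0.195, -3.135, 0.0]
contact_force: [0.0, 0.2, -0.3]
opening: 0.0
```

Call:
send_rows(rows=[[0, 0, 1, 0], [0, 0, 2, 0], [0, 0, 2, 0]])

```text
clock: 7.65
eef_pos: [460.6, 26.1, -9.2]
tcp_rot: [-0.195, -3.135, -0.0]
contact_force: [0.6, 0.0, 0.2]
opening: -0.5
```

Call:
send_rows(rows=[[0, 0, 1, 0], [0, 0, 2, 0], [0, 0, 2, 0]])

```text
clock: 8.02
eef_pos: [460.6, 26.1, -11.2]
tcp_rot: [-0.195, -3.135, 0.0]
contact_force: [-0.0, -1.2, 0.4]
opening: -0.1
```

Call:
send_rows(rows=[[0, 0, 1, 0], [0, 0, 2, 0], [0, 0, 2, 0]])

```text
clock: 8.4
eef_pos: [460.7, 26.1, -11.4]
tcp_rot: [0.195, 3.135, -0.0]
contact_force: [-4.3, 0.2, 18.4]
opening: -0.2
```

Call:
send_rows(rows=[[0, 0, -4, 0], [0, 0, -7, 0], [-4, 0, -7, 0], [-8, 0, -7, 0], [-12, 0, -7, 0], [-16, 0, -7, 0], [-20, 0, -7, 0], [-24, 0, -7, 0], [-28, 0, -7, 0], [-32, 0, -7, 0], [-36, 0, -7, 0], [-40, 0, -7, 0], [-44, 0, -7, 0], [-48, 0, -7, 0], [-52, 0, -7, 0]])

```text
clock: 10.28
eef_pos: [505.2, 20.3, -6.9]
tcp_rot: [-0.194, -3.123, -0.0]
contact_force: [-11.5, 1.4, 10.3]
opening: 0.3
```

Run:
```python
from v import *
p=cur()[0]; print(p, cur()[2]["contact_force"])
view("scene",(220,170,130,125),6,"pics/m7.png",[p+[0,0,26]])
```

```text
[505.2229923   20.26514022  -6.87515733] [-11.46894936   1.39911116  10.2642036 ]
```

View pics/m7.png

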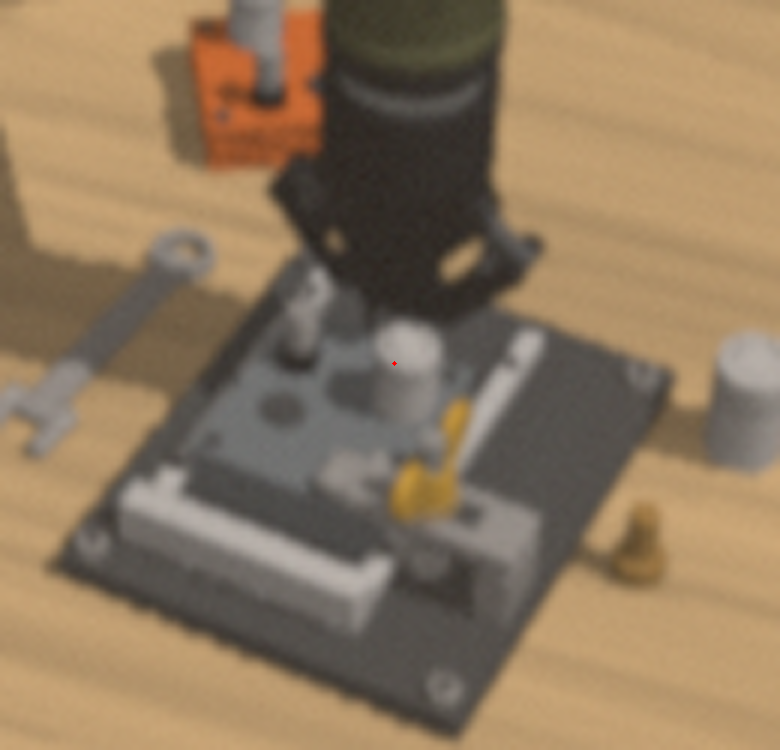

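Call:
send_rows(rows=[[0, 0, 0, 0], [0, 0, 0, 0], [0, 0, 0, 0]])

```text
clock: 10.7
eef_pos: [511.9, 19.7, -6.5]
tcp_rot: [-0.195, -3.135, 0.0]
contact_force: [-2.7, 0.5, -2.6]
opening: 0.3
```

Run:
```python
from v import *
p,R,s=cur(); print(p, s["contact_force"],s["moment"],R.round(3).tolist(),s["dq"].round(3),s["joint_pos"].round(3))
```

```text
[511.8617578   19.69446919  -6.47988624] [-2.68634639  0.45947425 -2.60390301] [0.03856344 0.52674195 0.02881352] [[-0.992, 0.124, -0.001], [0.124, 0.992, 0.0], [0.001, -0.0, -1.0]] [ 0.    -0.001 -0.006  0.001  0.003 -0.001] [-0.044  0.48   1.889 -0.     0.773 -1.491]
```

Call:
send_rows(rows=[[-2, 0, 0, 0], [-4, 0, 0, 0], [-6, 0, 0, 0], [-8, 0, 0, 0], [-10, 0, 0, 0], [-11, 0, 0, 0], [-12, 0, 0, 0], [-12, 0, 0, 0], [-12, 0, 0, 0]])

```text
clock: 11.82
eef_pos: [524.1, 18.2, -6.1]
tcp_rot: [0.195, 3.136, -0.0]
contact_force: [-3.6, 0.5, -0.4]
opening: 0.3
```

Call:
send_rows(rows=[[-1, 0, 0, 0], [-2, 0, 0, 0], [-3, 0, 0, 0], [-3, 0, 0, 0], [-3, 0, 0, 0]])

```text
clock: 12.45
eef_pos: [528.0, 17.7, -6.1]
tcp_rot: [0.195, 3.134, -0.0]
contact_force: [-2.0, 0.5, -2.0]
opening: -0.2
```

Call:
send_rows(rows=[[-1, 0, 0, 0], [-2, 0, 0, 0], [-3, 0, 0, 0], [-3, 0, 0, 0], [-3, 0, 0, 0]])

```text
clock: 13.08
eef_pos: [527.9, 17.7, -6.0]
tcp_rot: [-0.194, -3.132, -0.0]
contact_force: [-7.4, 2.0, 4.2]
opening: -0.0
```

Call:
send_rows(rows=[[-1, 0, 0, 0], [-2, 0, 0, 0], [-2, 0, 0, 0], [-2, 0, 0, 0]])

```text
clock: 13.58
eef_pos: [528.4, 17.6, -6.0]
tcp_rot: [-0.194, -3.129, -0.0]
contact_force: [-9.2, 1.9, 6.0]
opening: 0.2
```

Run:
```python
from v import *
p=cur()[0]; print(p, cur()[2]["contact_force"])
view("scene",(220,170,130,125),6,"pics/m8.png",[p+[0,0,26]])
```

```text
[528.43904392  17.64492826  -6.03199787] [-9.19243376  1.93061263  5.97484853]
```

View pics/m8.png

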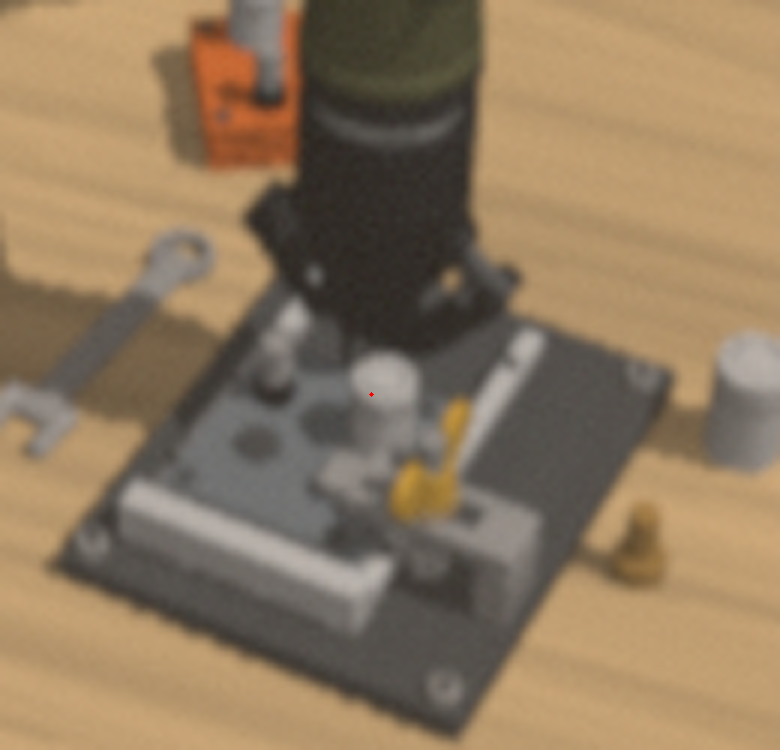

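Call:
send_rows(rows=[[6, 0, 0, 0], [12, 0, 0, 0], [20, 0, 0, 0], [24, 0, -30, 0], [24, 0, -85, 0], [24, 0, -130, 0], [24, 0, -130, 0], [24, 0, -130, 0]])

```text
clock: 14.62
eef_pos: [508.0, 20.2, 123.8]
tcp_rot: [0.195, 3.135, -0.0]
contact_force: [-0.7, 0.3, -0.9]
opening: -0.2
```

```bash
cat >> go.py <<'E'
def fpos(phi,d=17.5,r=24.,c=(45,45)):
    a=np.radians(phi); return fw(c[0]+r*np.cos(a)-d*np.sin(a), c[1]+r*np.sin(a)+d*np.cos(a))
E
python3 - <<'E'
from v import *
p,R,s=cur(); print(p, s["contact_force"],s["joint_pos"].round(3))
print(fpos(0,26),rel(*fpos(0,26),124,82.94))
view("scene",(220,170,130,125),6,"pics/m9.png",[[*fw(12,7),79],[*fw(45,45),92]])
view("top",(190,140,130,100),6,"pics/m10.png",[[*fw(12,7),79],[*fw(45,45),92]])
E
```

```text
[507.99893845  20.18885575 123.80593337] [-0.6752324   0.26441872 -0.85799511] [-0.043  0.294  1.757 -0.     1.09  -1.49 ]
[638.30829953  94.37482137] (array([-1.201e+02,  8.970e+01, -1.000e-01]), np.float64(-0.0), np.float64(180.0))
```

View pics/m9.png

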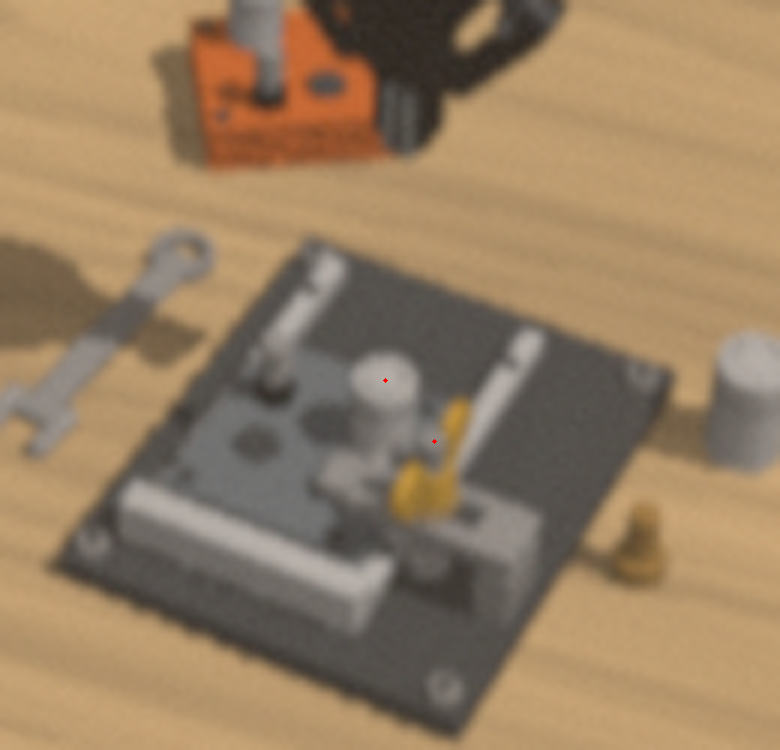

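View pics/m10.png

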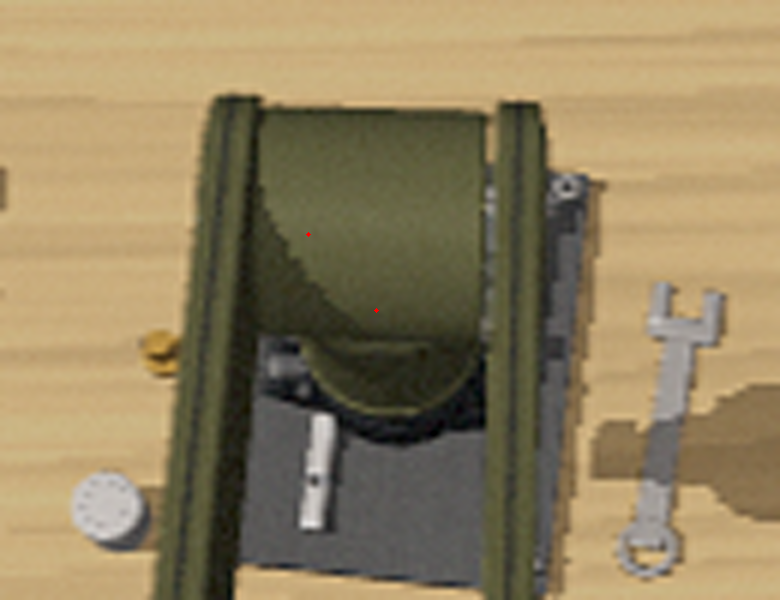

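Run:
```python
from v import *
c=snap("scene")
for zm in(78,80):
  for ph in(-20,-10,0,10):
    o=[]
    for r in(33,-33):
        for z in(-12,12):
            q=fw(45+r*np.cos(np.radians(ph)),45+r*np.sin(np.radians(ph))); o.append(((proj(c,[*q,zm+z])[0]-[220,170]+.5)*6).round(0).astype(int).tolist())
    print(zm,ph,o)
a=c["img"][225:265,275:305]; cv2.imwrite("pics/n.png",cv2.resize(a,None,fx=16,fy=14,interpolation=cv2.INTER_CUBIC))
```

```text
78 -20 [[373, 524], [375, 484], [488, 446], [491, 406]]
78 -10 [[384, 531], [386, 491], [477, 439], [481, 399]]
78 0 [[396, 537], [398, 497], [466, 434], [469, 394]]
78 10 [[409, 541], [412, 501], [453, 430], [456, 390]]
80 -20 [[374, 521], [376, 481], [488, 443], [492, 403]]
80 -10 [[384, 528], [386, 488], [478, 436], [481, 396]]
80 0 [[396, 534], [399, 494], [466, 430], [469, 390]]
80 10 [[410, 538], [412, 498], [453, 426], [456, 386]]
```

View pics/n.png

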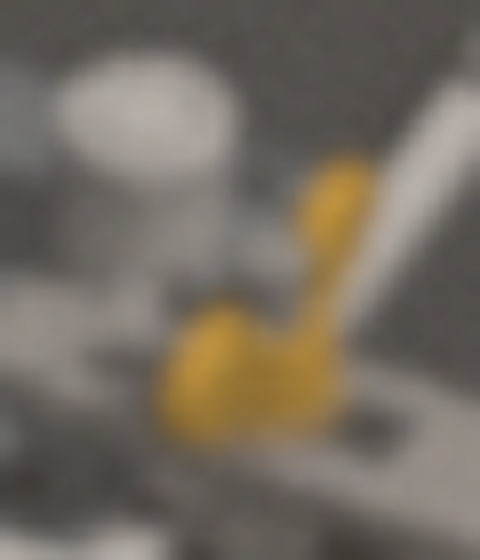

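Call:
send_rows(rows=[[-20, 15, 0, 0], [-50, 37, 0, 0], [-80, 60, 0, 0], [-110, 82, 0, 0], [-120, 89.7, 0, 0], [-120, 89.7, 0, 0], [-120, 89.7, 30, 0], [-120, 89.7, 60, 0], [-120, 89.7, 81, 0], [-120, 89.7, 81, 0], [-120, 89.7, 81, 0]])

```text
clock: 16.15
eef_pos: [638.2, 93.9, 43.7]
tcp_rot: [0.195, 3.135, -0.0]
contact_force: [0.6, 0.5, 0.3]
opening: 0.1
```

```bash
cat > stroke.py <<'E'
from v import *
import sys
def rows(phis,d=17.5,ymax=138,z=42.6,ds=None):
    p,R,s=cur(); a0=np.degrees(np.arctan2(R[1,1],R[0,1])); out=[]
    for i,ph in enumerate(phis):
        q=fpos(ph,d if ds is None else ds[i]); dd=R.T@(np.array([*q,z])-p); y=min(ph+82.94,ymax)
        out.append([float(v) for v in dd.round(1)]+[float(round((a0-y+180)%360-180,1))])
    return out
E
python3 - <<'E'
from stroke import *
p,R,s=cur(); print(p,s["contact_force"])
ph=[0,0,0]+list(range(-8,-121,-8))+[-120]
ds=[23,20,17.5]+[17.5]*20
print(rows(ph,ds=ds))
view("scene",(220,170,130,125),6,"pics/m11.png",[])
E
```

```text
[638.2366299   93.85059735  43.66166446] [0.56588027 0.50584504 0.26389826]
[[-0.0, -2.5, 1.1, -0.1], [-0.0, -5.5, 1.1, -0.1], [-0.0, -8.0, 1.1, -0.1], [-2.2, -11.5, 1.1, 7.9], [-3.9, -15.3, 1.1, 15.9], [-5.1, -19.2, 1.1, 23.9], [-5.7, -23.3, 1.1, 31.9], [-5.7, -27.5, 1.1, 39.9], [-5.1, -31.6, 1.1, 47.9], [-4.0, -35.6, 1.1, 55.9], [-2.3, -39.4, 1.1, 63.9], [-0.1, -42.9, 1.1, 71.9], [2.5, -46.1, 1.1, 79.9], [5.6, -48.9, 1.1, 87.9], [9.0, -51.2, 1.1, 95.9], [12.8, -53.0, 1.1, 103.9], [16.7, -54.3, 1.1, 111.9], [20.8, -55.0, 1.1, 119.9], [20.8, -55.0, 1.1, 119.9]]
```

View pics/m11.png

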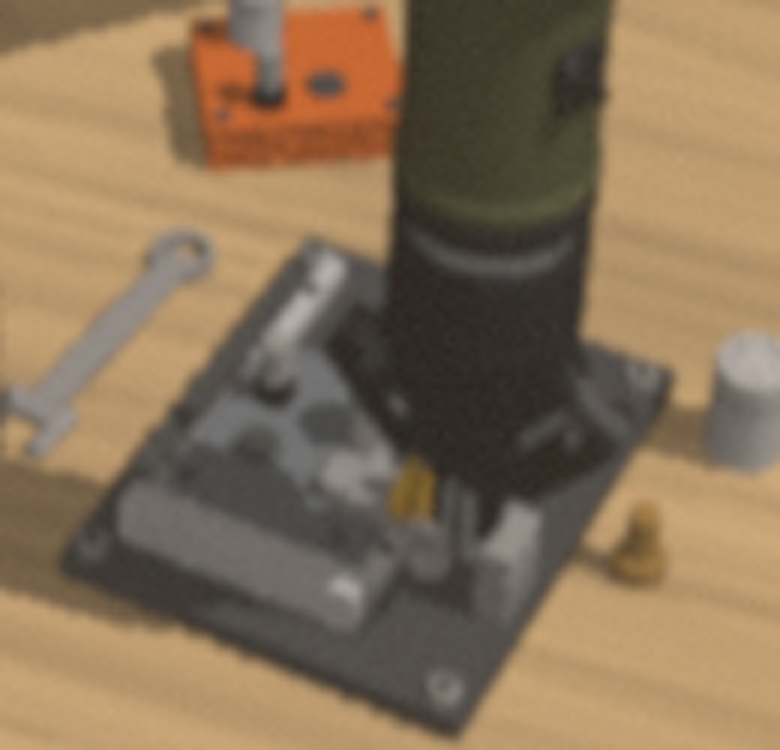

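Call:
send_rows(rows=[[0, -2.5, 1, 0], [0, -5.5, 1, 0], [0, -8, 1, 0], [-2.2, -11.5, 1, 8], [-3.9, -15.3, 1, 16], [-5.1, -19.2, 1, 24], [-5.7, -23.3, 1, 32], [-5.7, -27.5, 1, 40], [-5.1, -31.6, 1, 48], [-4, -35.6, 1, 56], [-2.3, -39.4, 1, 64], [-0.1, -42.9, 1, 72], [2.5, -46.1, 1, 80], [5.6, -48.9, 1, 88], [9, -51.2, 1, 96], [12.8, -53, 1, 104], [16.7, -54.3, 1, 112], [20.8, -55, 1, 120], [20.8, -55, 1, 120], [20.8, -55, 1, 120]])

```text
clock: 18.7
eef_pos: [611.4, 41.9, 42.0]
tcp_rot: [2.81, 1.402, 0.0]
contact_force: [1.3, -2.6, -0.7]
opening: 0.1
```

Run:
```python
from stroke import *
p,R,s=cur(); print(p,s["contact_force"],s["joint_pos"].round(2),fpos(-120))
view("scene",(220,170,130,125),6,"pics/m12.png",[])
```

```text
[611.43943161  41.86123203  42.00673804] [ 1.34643269 -2.63670415 -0.67159588] [-0.    0.51  1.62 -0.    1.    0.65] [610.79191173  41.8254468 ]
```

View pics/m12.png

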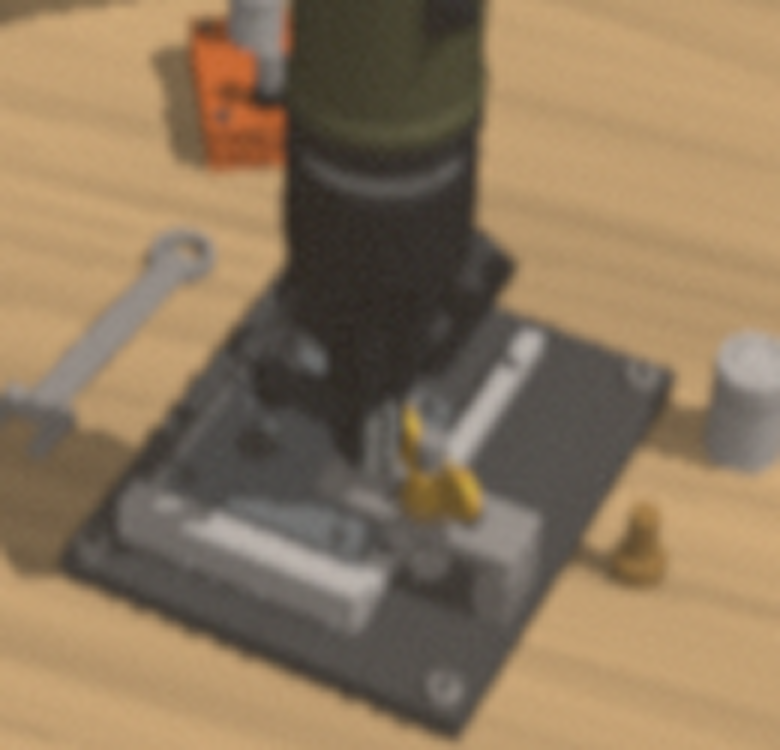

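```bash
cat >> stroke.py <<'E'
def ret(dst=26,phi=60,yang=138):
    p,R,s=cur(); a0=np.degrees(np.arctan2(R[1,1],R[0,1]))
    q=fpos(phi,dst); dd=R.T@(np.array([*q,82])-p); b=R.T@np.array([*(fpos(-120,25)-fpos(-120,17.5)),0]); print("backoff",b.round(1),"target",dd.round(1),"twist",a0-yang)
E
python3 - <<'E'
from stroke import *
ret()
E
```

```text
backoff [-0.   7.5  0. ] target [ 47.7 -43.9 -40.1] twist -174.9971220332336
```

Call:
send_rows(rows=[[0, 7.5, 0, 0], [0, 7.5, -20, -5], [0, 7.5, -40, -15], [3, 4, -40, -25], [6, 0, -40, -35], [10, -4, -40, -45], [14, -8, -40, -55], [18, -12, -40, -65], [22, -16, -40, -75], [26, -20, -40, -85], [30, -24, -40, -95], [34, -28, -40, -105], [38, -33, -40, -115], [42, -38, -40, -125], [47.7, -44, -40, -135], [47.7, -44, -40, -145], [47.7, -44, -40, -155], [47.7, -44, -40, -165], [47.7, -44, -40, -175], [47.7, -44, -40, -175]])

```text
clock: 21.25
eef_pos: [604.9, 107.1, 81.9]
tcp_rot: [1.273, -2.872, -0.001]
contact_force: [0.3, 0.7, -0.8]
opening: 0.1
```

Run:
```python
from stroke import *
p,R,s=cur(); print(p,s["contact_force"],s["joint_pos"].round(2),fpos(60,26))
c=snap("scene")
view("scene",(220,170,130,125),6,"pics/m13.png",[])
```

```text
[604.85496384 107.12990478  81.88768119] [ 0.25794038  0.70648983 -0.83496706] [ 0.11  0.47  1.58  0.    1.09 -2.3 ] [605.01109545 106.34546047]
```

View pics/m13.png

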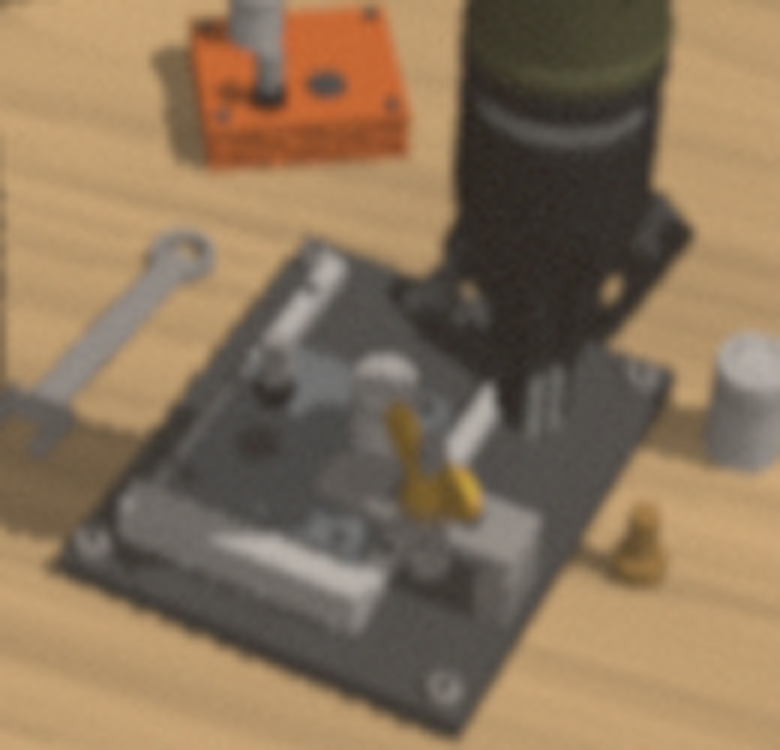

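Call:
send_rows(rows=[[0, 0, 15, 0], [0, 0, 30, 0], [0, 0, 39.5, 0], [0, 0, 39.5, 0], [0, 0, 39.5, 0]])

```text
clock: 21.98
eef_pos: [605.0, 106.9, 42.4]
tcp_rot: [-1.275, 2.871, -0.0]
contact_force: [-0.3, 0.0, -0.6]
opening: 0.1
```

Run:
```python
from stroke import *
p,R,s=cur(); print(p,s["contact_force"])
ph=[60]+list(range(50,-121,-10))+[-120]
ds=[21]+[17.5]*20
print(rows(ph,ds=ds,z=42))
```

```text
[604.9805274  106.93308001  42.37626783] [-0.31324186  0.01233673 -0.58953081]
[[-0.0, -5.4, 0.4, -0.1], [-3.4, -13.1, 0.4, 4.9], [-5.7, -17.7, 0.4, 14.9], [-7.1, -22.7, 0.4, 24.9], [-7.7, -27.8, 0.4, 34.9], [-7.3, -33.0, 0.4, 44.9], [-6.1, -38.0, 0.4, 54.9], [-4.0, -42.8, 0.4, 64.9], [-1.1, -47.1, 0.4, 74.9], [2.5, -50.8, 0.4, 84.9], [6.7, -53.8, 0.4, 94.9], [11.3, -56.1, 0.4, 104.9], [16.3, -57.6, 0.4, 114.9], [21.4, -58.1, 0.4, 124.9], [26.6, -57.8, 0.4, 134.9], [31.6, -56.5, 0.4, 144.9], [36.4, -54.4, 0.4, 154.9], [40.7, -51.6, 0.4, 164.9], [44.4, -48.0, 0.4, 174.9], [44.4, -48.0, 0.4, 174.9]]
```

Call:
send_rows(rows=[[0, -5.4, 0.4, 0], [-3.4, -13.1, 0.4, 5], [-5.7, -17.7, 0.4, 15], [-7.1, -22.7, 0.4, 25], [-7.7, -27.8, 0.4, 35], [-7.3, -33, 0.4, 45], [-6.1, -38, 0.4, 55], [-4, -42.8, 0.4, 65], [-1.1, -47.1, 0.4, 75], [2.5, -50.8, 0.4, 85], [6.7, -53.8, 0.4, 95], [11.3, -56.1, 0.4, 105], [16.3, -57.6, 0.4, 115], [21.4, -58.1, 0.4, 125], [26.6, -57.8, 0.4, 135], [31.6, -56.5, 0.4, 145], [36.4, -54.4, 0.4, 155], [40.7, -51.6, 0.4, 165], [44.4, -48, 0.4, 175], [44.4, -48, 0.4, 175]])

```text
clock: 24.48
eef_pos: [611.5, 41.1, 42.6]
tcp_rot: [2.81, 1.401, 0.002]
contact_force: [1.0, -2.5, -0.9]
opening: 0.3
```

Run:
```python
from stroke import *
p,R,s=cur(); print(p,s["contact_force"],fpos(-120),s["joint_pos"].round(2))
ret()
view("scene",(220,170,130,125),6,"pics/m14.png",[])
```

```text
[611.45517263  41.08554746  42.63062348] [ 0.99515493 -2.47537453 -0.89604734] [610.79191173  41.8254468 ] [-0.    0.51  1.62 -0.    1.    0.64]
backoff [-0.   7.5  0. ] target [ 48.3 -44.4 -39.4] twist -175.01202703878127
```

View pics/m14.png

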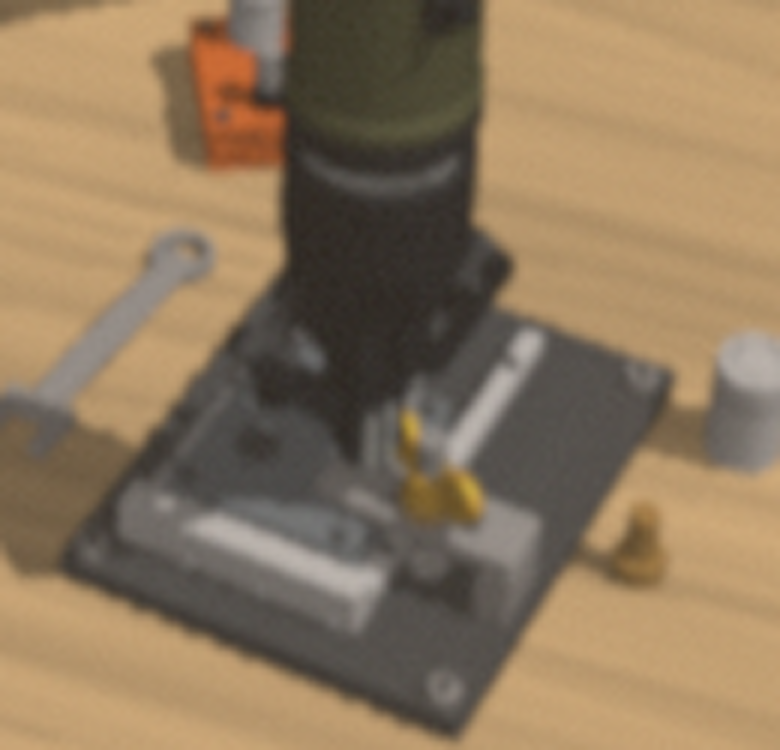

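Call:
send_rows(rows=[[0, 7.5, 0, 0], [0, 7.5, -20, -5], [0, 7.5, -40, -15], [3, 4, -40, -25], [6, 0, -40, -35], [10, -4, -40, -45], [14, -8, -40, -55], [18, -12, -40, -65], [22, -16, -40, -75], [26, -20, -40, -85], [30, -24, -40, -95], [34, -28, -40, -105], [38, -33, -40, -115], [42, -38, -40, -125], [48, -44.4, -40, -135], [48, -44.4, -40, -145], [48, -44.4, -40, -155], [48, -44.4, -40, -165], [48, -44.4, -40, -175], [48, -44.4, -40, -175]])

```text
clock: 27.02
eef_pos: [604.5, 107.0, 82.0]
tcp_rot: [-1.274, 2.871, 0.0]
contact_force: [0.8, 0.3, 0.0]
opening: -0.1
```

Call:
send_rows(rows=[[0, 0, 15, 0], [0, 0, 30, 0], [0, 0, 40, 0], [0, 0, 40, 0], [0, 0, 40, 0]])

```text
clock: 27.65
eef_pos: [604.3, 106.9, 41.9]
tcp_rot: [-1.275, 2.871, -0.0]
contact_force: [-0.4, 1.2, -0.0]
opening: 0.1
```

Call:
send_rows(rows=[[0, -5.4, 0.4, 0], [-3.4, -13.1, 0.4, 5], [-5.7, -17.7, 0.4, 15], [-7.1, -22.7, 0.4, 25], [-7.7, -27.8, 0.4, 35], [-7.3, -33, 0.4, 45], [-6.1, -38, 0.4, 55], [-6.1, -38, 0.4, 55], [-6.1, -38, 0.4, 55]])

```text
clock: 28.78
eef_pos: [637.1, 85.9, 42.0]
tcp_rot: [0.19, 3.134, 0.0]
contact_force: [0.2, 1.3, 0.1]
opening: 0.1
```

Run:
```python
from stroke import *
p,R,s=cur(); print(p,s["contact_force"],fpos(0))
print(rows([-10,-20,-30],z=42),rows([-40,-50,-60],z=42))
```

```text
[637.13110086  85.94734426  42.02591088] [0.15841753 1.33732299 0.14007575] [637.26290308  85.93935184]
[[-2.8, -4.4, 0.0, 10.1], [-4.7, -9.3, 0.0, 20.1], [-5.6, -14.3, 0.0, 30.1]] [[-5.7, -19.5, 0.0, 40.1], [-4.9, -24.6, 0.0, 50.1], [-3.2, -29.5, 0.0, 60.1]]
```

Call:
send_rows(rows=[[-2.8, -4.4, 0, 10], [-4.7, -9.3, 0, 20], [-5.6, -14.3, 0, 30], [-5.6, -14.3, 0, 30], [-5.6, -14.3, 0, 30]])

```text
clock: 29.4
eef_pos: [640.7, 71.0, 41.9]
tcp_rot: [0.994, 2.979, 0.0]
contact_force: [1.7, -0.2, -0.3]
opening: -0.1
```

Run:
```python
from stroke import *
p,R,s=cur(); print(p,s["contact_force"],fpos(-30))
print(rows([-40,-50,-60],z=42))
view("scene",(220,170,130,125),6,"pics/m15.png",[])
```

```text
[640.71175769  71.03658032  41.94839539] [ 1.70512038 -0.16117486 -0.32912189] [640.99128944  71.02300811]
[[-2.9, -4.3, -0.1, 10.2], [-4.7, -9.1, -0.1, 20.2], [-5.7, -14.2, -0.1, 30.2]]
```

View pics/m15.png

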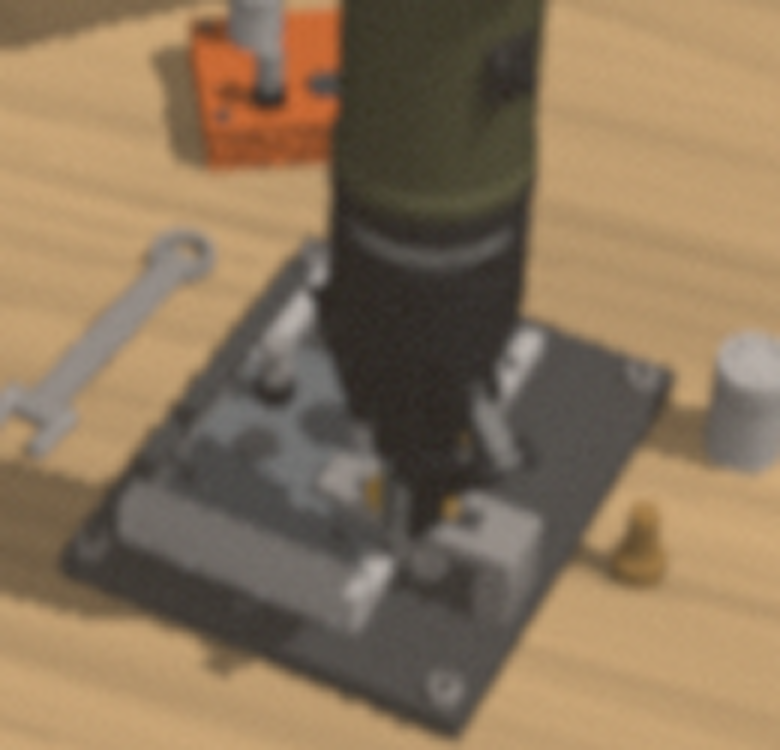

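Call:
send_rows(rows=[[-2.8, -4.4, 0, 10], [-4.7, -9.2, 0, 20], [-5.6, -14.2, 0, 30], [-5.6, -14.2, 0, 30], [-5.6, -14.2, 0, 30]])

```text
clock: 30.08
eef_pos: [636.0, 56.3, 41.7]
tcp_rot: [1.731, 2.621, -0.001]
contact_force: [1.0, -0.3, 0.1]
opening: -0.1
```

Call:
send_rows(rows=[[-2.8, -4.4, 0, 10], [-4.7, -9.2, 0, 20], [-5.6, -14.2, 0, 30], [-5.6, -14.2, 0, 30], [-5.6, -14.2, 0, 30]])

```text
clock: 30.7
eef_pos: [637.4, 48.8, 43.2]
tcp_rot: [2.345, 2.074, 0.031]
contact_force: [21.1, 8.8, -12.7]
opening: 0.1
```

Run:
```python
from stroke import *
p,R,s=cur(); print(p,s["contact_force"],fpos(-90))
print(rows([-100,-110,-120],z=42))
view("scene",(220,170,130,125),6,"pics/m16.png",[])
```

```text
[637.3729282   48.84741989  43.20593536] [ 21.05976166   8.84591763 -12.70515914] [625.70825546  45.55383316]
[[-7.4, -15.6, 0.8, 10.1], [-9.2, -20.5, 0.7, 20.1], [-10.2, -25.5, 0.6, 30.1]]
```

View pics/m16.png

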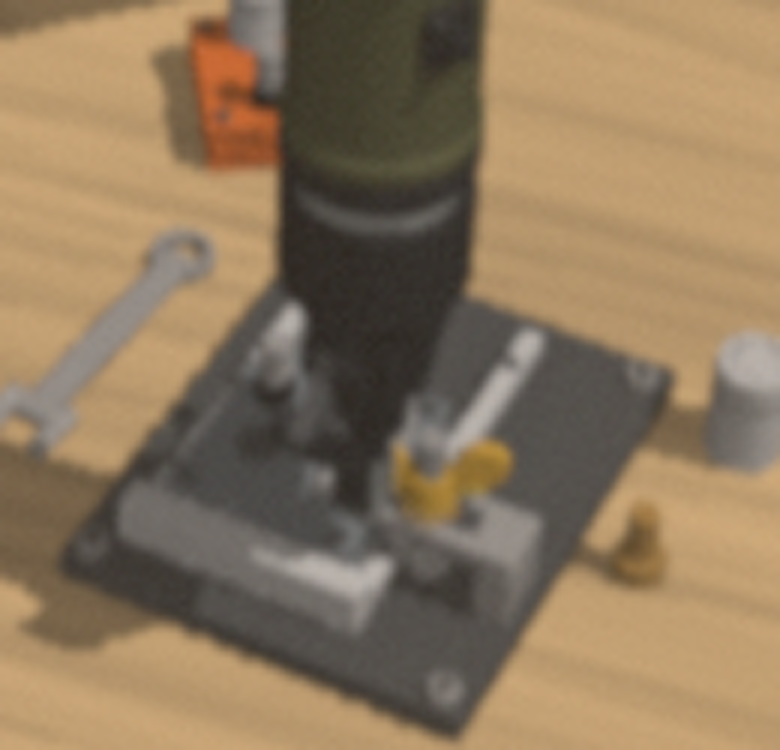

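Call:
send_rows(rows=[[0, 0, 0, 0], [0, 0, 0, 0], [0, 0, 0, 0]])

```text
clock: 31.12
eef_pos: [637.4, 48.8, 43.2]
tcp_rot: [2.344, 2.075, 0.03]
contact_force: [21.6, 7.8, -12.2]
opening: 0.2
```

Run:
```python
from stroke import *
p,R,s=cur(); print(p,s["contact_force"],s["moment"],R.round(3).tolist())
st=fw(45,45); v=p[:2]-st; print(np.hypot(*v),np.degrees(np.arctan2(v[1],v[0])-F[2]))
c=snap("scene")
for ph in(-50,-60,-70,-80,-90):
    o=[]
    for r in(33,-33):
        for z in(-12,12):
            q=fw(45+r*np.cos(np.radians(ph)),45+r*np.sin(np.radians(ph))); o.append(((proj(c,[*q,76+z])[0]-[275,225]+.5)*[16,14]).round(0).astype(int).tolist())
    print(ph,o)
a=c["img"][225:265,275:315]; cv2.imwrite("pics/n2.png",cv2.resize(a,None,fx=16,fy=14,interpolation=cv2.INTER_CUBIC))
```

```text
[637.39830318  48.83885841  43.20707759] [ 21.63047126   7.75547    -12.22565727] [ 1.36609459 -3.4740288  -0.08331379] [[0.122, 0.992, 0.022], [0.993, -0.122, 0.005], [0.007, 0.021, -1.0]]
34.58479590654421 -33.92531229192387
-50 [[63, 396], [67, 302], [475, 341], [485, 248]]
-60 [[57, 372], [62, 278], [482, 365], [492, 271]]
-70 [[59, 348], [63, 254], [482, 389], [492, 295]]
-80 [[66, 325], [71, 231], [476, 412], [486, 319]]
-90 [[80, 303], [85, 210], [463, 434], [473, 341]]
```

View pics/n2.png

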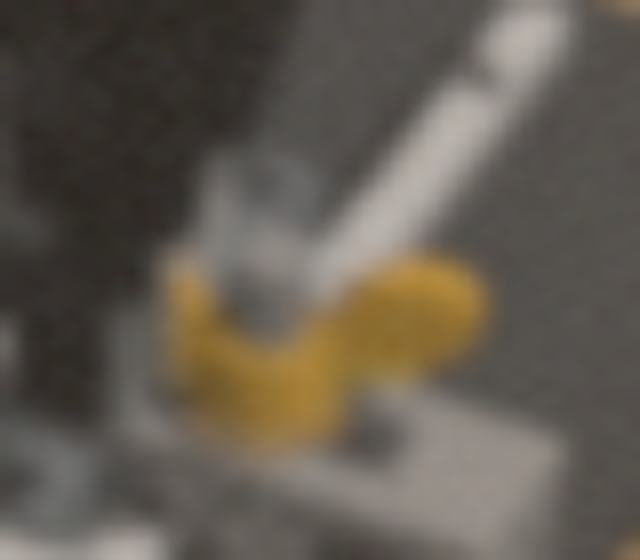

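Call:
send_rows(rows=[[-1.3, -2.2, 0, 0], [-2.6, -4.4, 0, 0], [-2.6, -4.4, 0, 0], [-2.6, -4.4, 0, 0]])

```text
clock: 31.68
eef_pos: [636.9, 48.6, 43.7]
tcp_rot: [2.343, 2.072, 0.042]
contact_force: [27.9, 13.8, -16.9]
opening: 0.2
```

Call:
send_rows(rows=[[4, 6, 0, 0], [8, 13, 0, 0], [12, 20, 0, 0], [15, 26, 0, 0], [15, 26, -30, 0], [15, 26, -80, 0], [15, 26, -120, 0], [15, 26, -120, 0]])

```text
clock: 32.67
eef_pos: [650.3, 55.4, 165.9]
tcp_rot: [2.351, 2.077, 0.009]
contact_force: [0.1, 0.4, -0.8]
opening: -0.2
```

Run:
```python
from stroke import *
p,R,s=cur(); print(p,s["contact_force"])
view("scene",(220,170,130,125),6,"pics/m17.png",[])
view("top",(190,140,130,100),6,"pics/m18.png",[])
```

```text
[650.33010502  55.38649806 165.87431585] [ 0.09949927  0.37999089 -0.84748035]
```

View pics/m17.png

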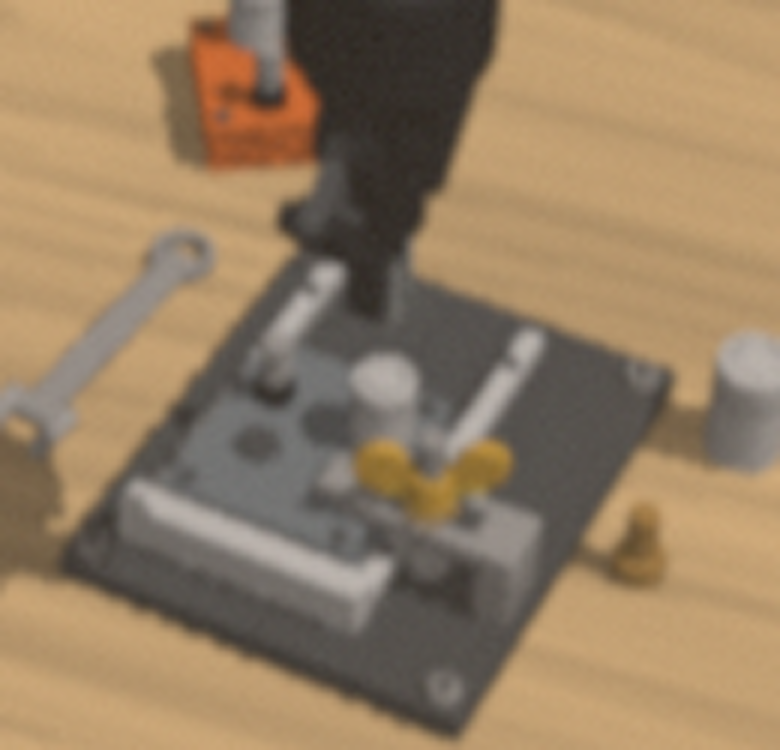

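Run:
```python
from v import *
print(cur()[2]["clock"],job_done())
```

```text
the job is handed in; nothing more can be done
32.775 None
```

The pump head is clamped: it stands against the end stop and the wing nut is run down until it no longer turns. I handed the job in at about 32.8 s. `job_done()` gave no verdict, so the points below rest on my own checks.

- **Head:** I pushed the flat -x end with the shut fingers. The finger stalled 0.2 mm from where the head should be home, and the push force started to build. In the last pictures the silencer is where it should be with the head home.
- **Nut:** I turned it clockwise about 425° in all, with two full strokes and a third that ran into the stop. There it held firm: the side force rose from about 23 N to 31 N for about 0.5 mm of movement, square to the wing. The wings appear at about their tight height.
- **At hand-in:** the tool was clear of everything and the force read about zero. The bystanders in view had not visibly moved; I did not check the rest.

**Checks that disagreed or were not made:**
- **Tool height:** the reported height did not match the scene. Pictures and a light touch on the base plate put the fingertips about 26 mm higher than reported, and I used that correction throughout.
- **Strap force:** I could not measure how hard the strap presses on the head. I infer it from the nut being on its stop and the strap appearing down on the head.

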